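Pump up the vacuum V-block and hold a rod-lens barrel seated in it

ROBOT

A 6-joint arm with a two-finger parallel gripper is mounted at the origin on a cart in front of the work surface, level with it; the furniture and walls round the work are solid. World frame = base frame: x ahead of the robot, y to its left, z up, the work surface at z = 0. Lengths are in mm, angles in rad, forces in N, time in s.
With the tool pointing down it reaches from about 250 to 850 mm from the base axis. Payload 12.5 kg.
Tool frame: the origin (TCP) lies at the very end of the fingers, on their centre line; the grasp point (between the pads) lies hold_point_z behind it (hold_point_z is the distance from the TCP to the grasp point, in mm); z points along the fingers, y is the line along which they close (so a half turn about z gives the same grasp; the last joint's range is limited). The gripper opens to 93 mm and grips with 3 to 60 N. Pads are 15 mm wide; open, the fingers measure 128 mm over their backs; the gripper's body (75 mm by 188 mm) begins 65 mm behind the grasp point.
Start: joints at [-1.402, 0.351, 1.652, -0, 1.139, -0.085], TCP at [138.117, -532.361, 218.633] pointing down, gripper open.
Joint ranges: [-2.75, 2.75], [-0.79, 2.1], [0.01, 2.65], [-1.57, 4.71], [0.07, 3.14], [-2.87, 2.87]. Speed limits (rad/s): [2.22, 2.22, 2.79, 3.14, 3.14, 3.14].

INTERFACE

Orientations are given as a unit quaternion [w, x, y, z].
In Python, from plant import * gives the robot as it stands. The module is installed in compiled form; this text tells all that it offers.
- The arm moves only by the tool apply_moves, never from a script. Its argument "deltas" is text: rows parted by semicolons, each of 7 numbers parted by spaces: the shift along the tool's x, y, z in cm, then the turn, a rotation vector about the tool's x, y, z in rad, then the opening, from 0 (shut) to 1 (fully open). A call has 1 to 8 rows; each row shifts and turns the commanded pose from where the row before left it, along the tool's axes as they then stand; what a row does not reach is not made up. A row lasts 1/8 s, in which the tool goes at most 62.5 mm and 10.7 degrees, less where a joint would pass 70% of its speed; a pose out of reach is approached as far as the arm can. A call with a gripper value outside its range is refused whole. The fingers move at their own pace and stop on an object; "squeeze" is the grip in N (left out, the last holds). Time passes only in rows, so rows that do not move let the fingers close. It gives the time, the measured TCP pose, the force, the opening and the grip force at its end, in the units of the state.
- get_obs(): the state, without advancing time (a new reading comes with each control period).
- capture(name): name is "scene" or "side" or "wrist"; returns a dict with "color" (480x640x3 uint8, red, green, blue), "depth" (480x640 float32, mm along the optical axis (not along the pixel's ray), 0 where there is no reading), "mtx" (3x3 intrinsics, pixels), "camera_from_world" (4x4, takes a point from world to camera coordinates). Camera axes: x right, y down, z forward; pixel columns grow to the right and rows downward; lengths in mm; the calibration is good to about 2 mm. A picture is of the moment at which its call begins.
- hand_in(): hands the job in; it is judged then, once.
The state is a dict: "time": time; "joint_positions": joint angles; "dq": joint speeds; "effort": joint torques, N m; "tool_pos": TCP position; "tcp_rot": TCP orientation; "wrist_force": force on the tool from outside, world axes, zero at the start; "ft_torque": the same for the moment, N m; "opening": finger opening in mm; "grip_force": force on a finger pad.
Only numpy, scipy, OpenCV 4.12 (cv2) and the standard library are available. Lean on these libraries where they do the work, as an engineer would, in place of code of your own. Each camera call takes 0.05 s, during which the arm holds its last target. There are 200 camera calls.

TASK

Draw vacuum in the V-block fixture by pumping its sprung hand lever through three full strokes, each down to the stop and all the way back up. Then take the rod-lens barrel from its rest, lay it lengthwise in the V-block with about the same overhang at both ends, and finish while still holding it, pressed down with roughly 10 N so that it bears about evenly on both sloped faces (the vacuum would only catch it while it is held). Leave the timer, the amber bottle and the marker where they are.

Things in the scene. Friction and masses are not known exactly. Their poses are not given: they have to be found in the camera images.
- fixture: the vacuum V-block fixture, bolted down: aluminium base plate 150 x 230 x 12 mm. Origin: centre of the plate's underside, on the bench; x along the V groove, away from the robot at yaw 0, y across it to the left, z up. The steel V-block stands on its right part (y = -70 mm), the hand pump with its lever on its left part (y = +70 mm). It turns up to about 0.35 rad either way from start to start
- v_seat (a point): point on the axis of a barrel that just touches both faces of the V, at the middle of the V-block's length, 65 mm above the bench; axes as the fixture's. A push of 10 N sinks the barrel about 3 mm below this, since the faces are spring-backed; they bottom about 7 mm below it (about 19 N)
- v_shoe_left: the V-block's left (+y) 45-degree faces, one on each of its two stations (28 mm long, x = -56 to -28 and 28 to 56 mm; block 60 mm wide), joined to one shoe that gives by 5 mm square to the face, 2.5 N per mm after 1 N of preload. The faces end 4 mm below the seated barrel's axis. Origin at v_seat, moves with the shoe
- v_shoe_right: the V-block's right (-y) faces and shoe, mirror image of the left. Between the two stations is an open gap of 56 mm for the fingers, in which a rib reaches 27 mm above the bench. Origin at v_seat, moves with the shoe
- pump_lever (a joint): angle of the pump lever, rad: 0 = at rest, raised 0.45 rad above level; grows as it is pushed down; hard stop at 0.55 (0.10 below level). Sprung: it needs about 3 N at the pad to start and 7.5 N at the stop, and comes back up by itself
- lever_pad (a point): middle of the upper face of the black hand pad at the lever's free end (pad 44 mm along the lever, 30 mm wide, 14 mm thick), moves with the lever; at rest about 109 mm above the bench, at the stop about 57 mm. From the hinge the lever points along the fixture's -x, towards the robot. Push the pad down from above
- lever_hinge (a point): centre of the lever's hinge, 60 mm above the bench; axes as the fixture's; the hinge axis is y. The pad's middle lies 98 mm out along the lever and 7 mm above its centre line
- lens_barrel: the rod-lens barrel, a plain aluminium cylinder 32 mm in diameter and 140 mm long with a glass end at both sides, about 150 g; both ends are alike. Origin: its centre, on the axis; x along its axis, y and z across it (it may be rolled about x). At the start it lies level in the rest, its axis 36 mm above the bench
- barrel_end_a (a point): centre of the barrel's end face at its +x end, 70 mm from its centre
- barrel_end_b (a point): centre of the barrel's end face at its -x end, 70 mm from its centre
- lens_rest: the barrel's grey plastic storage rest, fixed: plate 140 x 70 x 6 mm with two shallow saddles 18 mm long at x = -50 and +50 mm, 82 mm apart in the clear, tops about 28 mm above the bench. Origin: centre of its underside; x along the barrel. It turns up to about 0.5 rad either way. A tall bench instrument (x from 0.57 m, y from -0.2 to 0.05 m) stands between rest and fixture: carry round its near side
- timer: bystander: small white-grey timer with buttons, lying flat, 65 x 70 x 18 mm; origin at the centre of its underside, z up
- amber_bottle: bystander: dark amber bottle with a black cap, 45 mm in diameter, 82 mm tall; origin at the centre of its underside, z up
- marker: bystander: a marker pen 14 x 122 x 15 mm lying on the bench; origin at the centre of its underside
There are look-alikes about, which are no part of the job. Several things have the shape of the lens_barrel; the one meant has the colours described above.

How it is judged (in metres and radians):
On the way, in this order (a step that is already met when the one before it is completed fails the run):
1. the pump lever is pushed fully down for the first time (0.47 rad or more of 0.55) (value of joint pump_lever above 0.47 rad), for 0.05 s.
2. the lever is let all the way back up after the first stroke (0.06 rad or less) (value of joint pump_lever below 0.06 rad), for 0.05 s.
3. the pump lever is pushed fully down for the second time (0.47 rad or more of 0.55) (value of joint pump_lever above 0.47 rad), for 0.05 s.
4. the lever is let all the way back up after the second stroke (0.06 rad or less) (value of joint pump_lever below 0.06 rad), for 0.05 s.
5. the pump lever is pushed fully down for the third time (0.47 rad or more of 0.55) (value of joint pump_lever above 0.47 rad), for 0.05 s.
6. the lever is let all the way back up after the third stroke (0.06 rad or less) (value of joint pump_lever below 0.06 rad), for 0.05 s.
7. after the pumping, the barrel is lifted and carried off its rest (more than 60 mm from the middle of the rest) (distance between lens_barrel and lens_rest above 0.06 m), for 0.1 s.
At the end, for the whole second after the job is handed in: Fingers still hold the barrel (over 2 N) at rest in the V-block, with 2.5 to 30 N on each of the two shoes; both end centres within 4 mm of the seat axis sideways and 3 mm above to 10 mm below it, its middle within 12 mm of the V-block's middle lengthwise; pump lever back up (0.06 rad or less) (x of lens_barrel in the frame of v_seat between -0.012 and 0.012 m and y of barrel_end_a in the frame of v_seat between -0.004 and 0.004 m and z of barrel_end_a in the frame of v_seat between -0.01 and 0.003 m and y of barrel_end_b in the frame of v_seat between -0.004 and 0.004 m and z of barrel_end_b in the frame of v_seat between -0.01 and 0.003 m and contact force between lens_barrel and v_shoe_left between 2.5 and 30 N and contact force between lens_barrel and v_shoe_right between 2.5 and 30 N and contact force between the fingers and lens_barrel above 2 N and linear speed of lens_barrel below 0.02 m/s and value of joint pump_lever below 0.06 rad); the arm keeps its last pose, push and grip.
It fails at once if the timer is knocked away or over (distance of timer from where it was at the start of the episode above 0.03 m or angle between timer's own z axis and vertical above 0.5 rad).
It fails at once if the amber bottle is knocked away or over (distance of amber_bottle from where it was at the start of the episode above 0.03 m or angle between amber_bottle's own z axis and vertical above 0.5 rad).
It fails at once if the marker is knocked away (distance of marker from where it was at the start of the episode above 0.03 m).
It fails at once if the barrel is forced into the V-block with more than 60 N on a face (contact force between lens_barrel and v_shoe_left above 60 N or contact force between lens_barrel and v_shoe_right above 60 N).
It also fails if it takes over 56 s, if anything falls off the work surface, if the arm or the gripper's body presses on something with over 40 N, if the wrist force passes 120 N, or if a joint passes its speed limit or range.

## Working session

There is one attempt and no reset: what is moved stays moved. The work goes in short steps, Python scripts to look and compute and a tool call to move; the robot and the scene stay as the last step left them, time stands still between calls to the robot, and variables do not carry over. Pictures are saved under pics/ and viewed, at most 10 in all, crops included, and the job is handed in when it is done.

Besides the shell and the picture viewer there is one more tool, called as name(argument=value, ...), one argument or row to a line, values as JSON. apply_moves: Moves the arm, as the interface text tells. Its arguments: {"type":"object","properties":{"deltas":{"type":"string"},"squeeze":{"type":"number"}},"required":["deltas"]}

```bash
mkdir -p pics; cat > h.py <<'E'
from plant import *
import numpy as np, cv2
def cap(n,save=None):
    c=capture(n)
    if save: cv2.imwrite('pics/'+save,c['color'][:,:,::-1]); np.savez('pics/'+save+'.npz',**c)
    return c
def pts(c):
    d=c['depth'];K=c['mtx'];v,u=np.mgrid[:480,:640]
    P=np.stack([(u-K[0,2])/K[0,0]*d,(v-K[1,2])/K[1,1]*d,d,np.ones_like(d)],-1)
    W=P@np.linalg.inv(c['camera_from_world']).T
    W[d==0]=np.nan
    return W[...,:3]
def show():
    o=get_obs()
    for k,v in o.items(): print(k,np.round(v,3))
E
python3 - <<'E'
from h import *
show()
for n in ['scene','side']:
    c=cap(n,n+'1.png'); print(n,np.round(np.linalg.inv(c['camera_from_world']),2).tolist(),c['mtx'].tolist(),(c['depth']>0).mean())
E
```

```text
time 0.0
joint_positions [-1.402  0.351  1.652 -0.     1.139 -0.085]
dq [-0.001 -0.002 -0.    -0.    -0.001  0.   ]
effort [ 0.0000e+00 -4.9732e+01 -2.8526e+01  7.0000e-02  2.6000e-02 -0.0000e+00]
tool_pos [ 138.046 -532.054  218.115]
tcp_rot [-0.001  0.992  0.127 -0.   ]
wrist_force [ 0.552  0.089 -0.32 ]
ft_torque [-0.042 -0.009  0.012]
grip_force 0.0
opening 93.003
scene [[0.52, -0.37, 0.77, -587.23], [-0.85, -0.23, 0.47, -733.88], [0.0, -0.9, -0.44, 741.27], [0.0, 0.0, 0.0, 1.0]] [[522.9649517114536, 0.0, 314.6945109352891], [0.0, 522.9649517114536, 236.5317352084354], [0.0, 0.0, 1.0]] 0.9585611979166667
side [[0.89, -0.29, 0.34, 134.73], [-0.45, -0.56, 0.69, -901.85], [-0.01, -0.77, -0.63, 878.31], [0.0, 0.0, 0.0, 1.0]] [[561.5024116639731, 0.0, 312.93396647619255], [0.0, 561.5024116639731, 237.6069237261553], [0.0, 0.0, 1.0]] 0.994208984375
```

View pics/scene1.png

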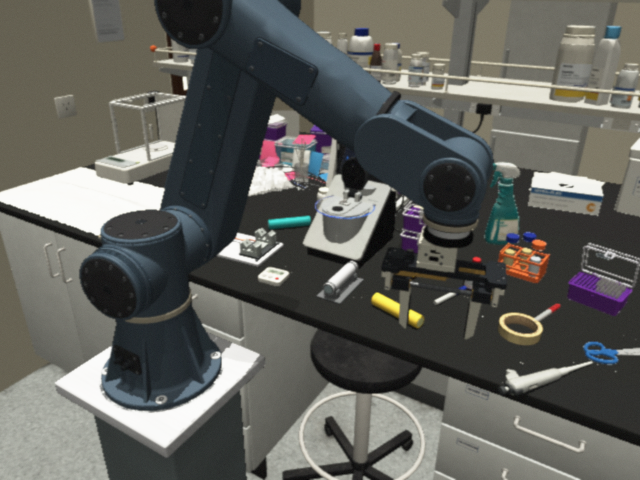

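View pics/side1.png

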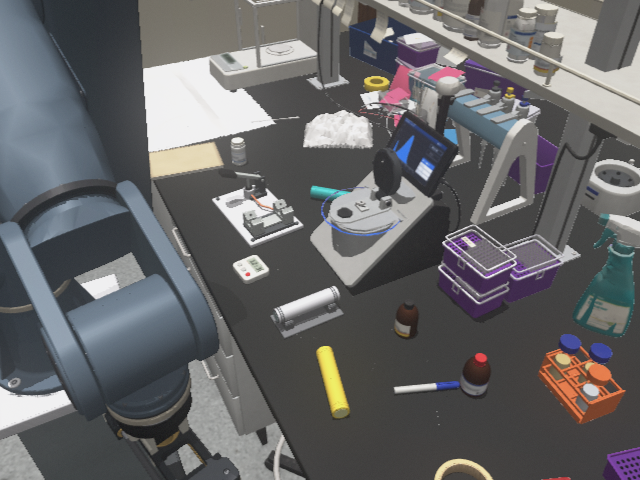

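The side view shows the grey barrel in its rest at about (307,308), the white timer at (251,268), the fixture plate around (257,215) with the V-block at (270,218), and the black lever pad at (235,173). The yellow and teal cylinders are look-alikes. Next I measure these from depth.

```bash
python3 - <<'E'
from h import *
c=dict(np.load('pics/side1.png.npz')); W=pts(c); col=c['color'].astype(int); hsv=cv2.cvtColor(c['color'],cv2.COLOR_RGB2HSV)
def reg(x0,x1,y0,y1):
    m=np.zeros((480,640),bool); m[y0:y1,x0:x1]=1; return m
z=W[...,2]
m=reg(265,350,280,340)&(z>30)&(z<60)
def rect(m,t):
    P=W[m]; r=cv2.minAreaRect(P[:,:2].astype(np.float32)); print(t,m.sum(),'rect',np.round(r[0],1),np.round(r[1],1),round(r[2],1),'z',np.round(np.percentile(P[:,2],[1,50,99]),1)); return r
rect(m,'barrel z>30'); rect(reg(265,350,280,340)&(z>44)&(z<60),'barrel top')
rect(reg(262,352,275,345)&(z>3)&(z<12),'rest plate')
rect(reg(205,310,170,250)&(z>7)&(z<17)&(hsv[...,2]>120),'fix plate')
m=reg(205,310,160,250)&(z>20)
rect(reg(240,305,190,240)&(z>40)&(z<75),'vblock')
m=reg(215,270,160,185)&(z>50)&(z<130)&(hsv[...,2]<60); P=W[m]; rect(m,'pad'); 
rect(reg(228,280,250,290)&(z>12)&(z<25),'timer')
rect(reg(385,425,295,345)&(z>15)&(z<95),'bottle')
I=c['color'][:,:,::-1][150:260,190:330]; cv2.imwrite('pics/fix.png',cv2.resize(I,None,fx=5,fy=5,interpolation=cv2.INTER_CUBIC))
for y in range(166,190,3): print(y,[tuple(np.round(W[y,x]).astype(int)) for x in range(216,272,6)])
E
```

```text
barrel z>30 1051 rect [ 498.7 -166.7] [177.   35.2] 3.4 z [30.7 47.3 53.9]
barrel top 711 rect [ 498.9 -166.1] [176.5  34.1] 3.4 z [44.2 49.5 54.1]
rest plate 958 rect [ 490.8 -146. ] [201.5 197.3] 64.2 z [ 3.1  5.5 10.9]
fix plate 1596 rect [522.7 214.9] [151.7 234.3] 5.5 z [ 7.4 11.4 15.9]
vblock 455 rect [524.3 191. ] [112.9 159.1] 5.6 z [40.5 52.2 61.2]Traceback (most recent call last):
  File "<stdin>", line 14, in <module>
  File "<stdin>", line 8, in rect
    return _quantile_unchecked(
        a, q, axis, out, overwrite_input, method, keepdims, weights)
    return _ureduce(a,
                    func=_quantile_ureduce_func,
    ...<5 lines>...
                    overwrite_input=overwrite_input,
                    method=method)
    r = func(a, **kwargs)
    result = _quantile(arr,
                       quantiles=q,
    ...<2 lines>...
                       out=out,
                       weights=wgt)
    slices_having_nans = np.isnan(arr[-1, ...])
                                  ~~~^^^^^^^^^
IndexError: index -1 is out of bounds for axis 0 with size 0
```

```bash
python3 - <<'E'
from h import *
c=dict(np.load('pics/side1.png.npz')); W=pts(c); hsv=cv2.cvtColor(c['color'],cv2.COLOR_RGB2HSV)
z=W[...,2]
def reg(x0,x1,y0,y1):
    m=np.zeros((480,640),bool); m[y0:y1,x0:x1]=1; return m
m=(reg(265,350,280,340)&(z>40)&(z<60)).astype(np.uint8); n,l,s,_=cv2.connectedComponentsWithStats(m)
print(s)
m=l==1+np.argmax(s[1:,4]); m=cv2.erode(m.astype(np.uint8),np.ones((3,3)))>0
P=W[m][:,:2]; a=P.mean(0); d=np.linalg.svd(P-a)[2][0]; d*=np.sign(d[0]);t=(P-a)@d;print('barrel',a,d,np.degrees(np.arctan2(d[1],d[0])),np.percentile(t,[0,1,50,99,100]),np.nanmax(z[m]))
for y in range(166,190,3): print(y,[tuple(np.round(np.nan_to_num(W[y,x])).astype(int).tolist()) for x in range(216,272,6)])
I=c['color'][:,:,::-1][150:350,190:370]; cv2.imwrite('pics/fix.png',cv2.resize(I,None,fx=3,fy=3,interpolation=cv2.INTER_CUBIC))
E
```

```text
[[     0      0    640    480 306362]
 [   342    280      8      7     40]
 [   273    286     66     34    798]]
barrel [ 478.42460533 -171.19405147] [0.99961012 0.02792132] 1.599981700633437 [-67.13161604 -65.78422029  -1.79292041  70.68141689  72.41192006] 56.30153179699289
166 [(505, 475, 9), (523, 475, 4), (541, 477, -2), (557, 467, -2), (0, 0, 0), (587, 446, 1), (606, 448, -5), (618, 430, 1), (633, 420, 3), (651, 419, -2)]
169 [(505, 478, -3), (470, 290, 113), (535, 458, 0), (551, 452, -1), (567, 444, -1), (583, 439, -4), (598, 429, -2), (614, 421, -3), (628, 410, -1), (646, 406, -3)]
172 [(499, 462, -3), (463, 268, 118), (479, 273, 111), (497, 278, 102), (560, 425, 1), (577, 424, -4), (590, 407, 2), (571, 304, 66), (620, 390, 3), (639, 391, -3)]
175 [(493, 443, 0), (462, 269, 109), (476, 265, 107), (494, 273, 97), (512, 278, 89), (530, 284, 80), (548, 289, 72), (566, 294, 64), (614, 377, 2), (631, 373, -1)]
178 [(487, 426, 1), (503, 421, -1), (519, 416, -3), (492, 268, 92), (550, 402, -4), (529, 285, 71), (545, 283, 67), (559, 275, 67), (577, 278, 60), (627, 362, -3)]
181 [(484, 416, -2), (498, 405, 0), (512, 396, 1), (528, 390, 0), (544, 385, -2), (529, 286, 61), (573, 366, 1), (559, 276, 57), (574, 272, 56), (616, 338, 4)]
184 [(477, 395, 3), (493, 394, -2), (508, 386, -2), (523, 377, -1), (538, 369, -1), (530, 293, 47), (567, 350, 2), (568, 305, 28), (574, 274, 44), (612, 329, 0)]
187 [(473, 387, -2), (487, 374, 2), (503, 372, -2), (518, 362, -1), (531, 351, 2), (528, 289, 40), (543, 285, 38), (565, 297, 24), (573, 272, 36), (607, 317, -1)]
```

View pics/fix.png

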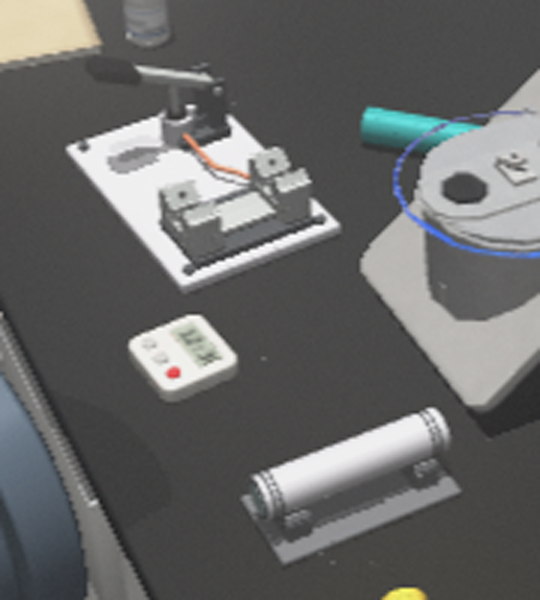

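The crop shows the barrel at about (350,460), the V-block with its two stations at (235,200), and the lever pad at (115,68) pointing toward the robot, all in crop pixels. Next I move over the barrel to look with the wrist camera.

apply_moves(
  deltas="0 0 0 0 0 0.159 0; 3.5 -3.3 -0.6 0 0 0 0; 3.5 -3.3 -0.6 0 0 0 0; 3.5 -3.3 -0.6 0 0 0 0; 3.5 -3.3 -0.6 0 0 0 0; 3.5 -3.3 -0.6 0 0 0 0; 3.5 -3.3 -0.6 0 0 0 0; 3.5 -3.3 -0.6 0 0 0 0",
)

```text
time: 1.1
tool_pos: [360.9, -277.8, 260.7]
tcp_rot: [-0.0, 0.999, 0.047, -0.0]
wrist_force: [1.0, -0.4, 1.0]
opening: 17.4
grip_force: 0.0
```

apply_moves(
  deltas="3.5 -3.3 -0.6 0 0 0 0; 3.5 -3.3 -0.6 0 0 0 0; 3.5 -3.3 -0.6 0 0 0 0; 0 0 0 0 0 0 0; 0 0 0 0 0 0 0",
)

```text
time: 1.72
tool_pos: [454.9, -170.8, 278.3]
tcp_rot: [-0.0, 0.999, 0.048, -0.0]
wrist_force: [0.8, -0.2, -0.1]
opening: 0.5
grip_force: 0.0
```

```bash
python3 - <<'E'
from h import *
show()
c=cap('wrist','w1.png'); print(np.round(np.linalg.inv(c['camera_from_world']),2).tolist()); c=cap('side','s2.png')
E
```

```text
time 1.725
joint_positions [-0.455  0.173  1.734 -0.     1.235  1.021]
dq [-0.022 -0.005  0.003  0.001 -0.     0.   ]
effort [  1.356 -40.632 -30.397   0.102  -0.06    0.044]
tool_pos [ 454.896 -170.836  278.287]
tcp_rot [-0.     0.999  0.048 -0.   ]
wrist_force [ 0.797 -0.246 -0.063]
ft_torque [ 0.041 -0.031  0.034]
grip_force 0.0
opening 0.513
[[0.1, -0.96, -0.25, 523.19], [-1.0, -0.09, -0.02, -164.4], [0.0, 0.25, -0.97, 445.74], [0.0, 0.0, 0.0, 1.0]]
```

View pics/w1.png

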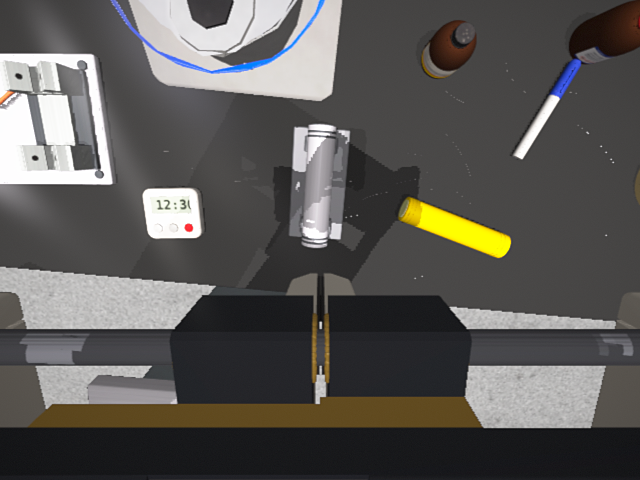

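The wrist view shows the barrel at about (319,185), running from row 125 to row 245, with the timer at (173,212) and the V-block at (50,118). I measure all three from this view.

```bash
cat >> h.py <<'E'
def axis(W,m,r=16,zc=None):
    "long axis (xy) of cylinder-like mask: centre of the bounding rect, yaw deg"
    m=cv2.erode(m.astype(np.uint8),np.ones((3,3)))>0
    P=W[m]; R=cv2.minAreaRect(P[:,:2].astype(np.float32)); b=cv2.boxPoints(R)
    return m.sum(),R,np.percentile(P[:,2],[1,50,99]).round(1)
E
python3 - <<'E'
from h import *
c=dict(np.load('pics/w1.png.npz')); W=pts(c); z=W[...,2]
def reg(x0,x1,y0,y1):
    m=np.zeros((480,640),bool); m[y0:y1,x0:x1]=1; return m
m=reg(285,355,110,260)&(z>38)&(z<60); print('barrel',axis(W,m))
m=reg(285,355,110,260)&(z>48)&(z<60); P=W[m]; a=P[:,:2].mean(0); d=np.linalg.svd(P[:,:2]-a)[2][0]; print('top',a,np.degrees(np.arctan2(d[1],d[0])))
# cylinder slices
for x in range(415,560,20):
    s=reg(285,355,110,260)&(abs(W[...,0]-x)<5)&(z>30)&(z<60); Q=W[s]; 
    if len(Q)>20: 
        A=np.c_[2*Q[:,1],np.ones(len(Q))]; y2=Q[:,1]**2+(Q[:,2]-36)**2; print(x,np.linalg.lstsq(A,y2,rcond=None)[0][0].round(1),Q[:,2].max().round(1),len(Q))
print('rest',axis(W,reg(285,355,110,260)&(z>3)&(z<11)))
print('timer',axis(W,reg(140,210,180,245)&(z>12)&(z<25)))
print('plate corner',axis(W,reg(0,130,40,200)&(z>7)&(z<17)))
print('vblock',axis(W,reg(0,100,40,180)&(z>40)&(z<75)))
E
```

```text
barrel (np.int64(2871), ((483.893310546875, -165.74014282226562), (138.3492889404297, 29.042097091674805), 1.4963449239730835), array([44.1, 51.8, 54.9]))
top [ 486.49467508 -165.65801355] -178.64271611662684
415 -167.2 55.0 136
435 -166.8 55.2 211
455 -166.3 55.5 219
475 -165.9 55.5 222
495 -165.3 54.7 236
515 -164.9 56.0 243
535 -164.5 55.8 256
555 -164.1 54.8 109
rest (np.int64(2268), ((483.4993591308594, -165.76170349121094), (136.89024353027344, 67.14906311035156), 1.5344175100326538), array([5.5, 7.5, 9.6]))
timer (np.int64(2446), ((430.674560546875, 16.719959259033203), (62.49201583862305, 68.23338317871094), 6.29313850402832), array([15.5, 17.7, 20.4]))
plate corner (np.int64(4784), ((528.530517578125, 169.71286010742188), (147.46739196777344, 141.6711883544922), 4.51925802230835), array([10.2, 13.2, 15.3]))
vblock (np.int64(2626), ((530.7208251953125, 144.4593963623047), (109.34906768798828, 61.539493560791016), 5.126113414764404), array([43. , 55.7, 62.3]))
```

apply_moves(
  deltas="0.3 -4.8 0 0 0 0 0; 0.3 -4.8 0 0 0 0 0; 0.3 -4.8 0 0 0 0 0; 0.3 -4.8 0 0 0 0 0; 0.3 -4.8 0 0 0 0 0; 0.3 -4.8 0 0 0 0 0; 0.3 -4.8 0 0 0 0 0; 0.3 -4.8 0 0 0 0 0",
)

```text
time: 2.82
tool_pos: [442.8, 214.4, 278.7]
tcp_rot: [0.0, 0.999, 0.047, 0.0]
wrist_force: [0.9, -0.3, -0.4]
opening: 0.4
grip_force: 0.0
```

apply_moves(
  deltas="0 0 0 0 0 0 0; 0 0 0 0 0 0 0",
)

```text
time: 3.08
tool_pos: [442.9, 212.8, 278.5]
tcp_rot: [0.0, 0.999, 0.047, -0.0]
wrist_force: [-0.2, -0.4, 0.6]
opening: 0.2
grip_force: 0.0
```

```bash
python3 - <<'E'
from h import *
c=cap('wrist','w2.png'); W=pts(c); z=W[...,2]; v=c['color'].max(2)
print(get_obs()['tool_pos'],get_obs()['tcp_rot'])
print('plate',axis(W,(z>9)&(z<16)&(v>110)&(W[...,0]>420)&(W[...,0]<620)&(W[...,1]>80)&(W[...,1]<350)))
print('vblock',axis(W,(z>40)&(z<72)&(W[...,0]>460)&(W[...,0]<600)&(W[...,1]>100)&(W[...,1]<190)))
m=(z>85)&(z<130)&(W[...,0]>430)&(W[...,0]<530)&(W[...,1]>230)&(W[...,1]<320)&(v<70); print('pad',axis(W,m))
for lo in range(70,125,5):
    q=(z>lo)&(z<lo+5)&(W[...,0]>430)&(W[...,0]<600)&(W[...,1]>230)&(W[...,1]<320); P=W[q]
    if len(P)>5: print(lo,len(P),np.percentile(P[:,0],[2,50,98]).round(),np.percentile(P[:,1],[2,50,98]).round())
E
```

```text
[443.02825993 212.57052698 278.56949216] [ 1.44030632e-04  9.98911626e-01  4.66426189e-02 -9.36840502e-05]
plate (np.int64(10991), ((524.714111328125, 215.49066162109375), (146.5155792236328, 226.68606567382812), 5.007649898529053), array([11.5, 13.5, 15.4]))
vblock (np.int64(2085), ((530.544189453125, 146.2510528564453), (109.54108428955078, 58.81466293334961), 5.197794437408447), array([49.7, 56.6, 62.8]))
pad (np.int64(990), ((481.3477783203125, 280.7867431640625), (36.72129440307617, 26.542404174804688), 4.9739460945129395), array([102.2, 111.2, 119. ]))
70 316 [548. 561. 576.] [273. 288. 306.]
75 152 [530. 545. 552.] [279. 286. 294.]
80 141 [529. 536. 543.] [279. 286. 293.]
85 165 [510. 525. 532.] [277. 285. 292.]
90 157 [505. 515. 521.] [277. 284. 291.]
95 143 [493. 505. 511.] [268. 283. 290.]
100 234 [486. 497. 501.] [267. 281. 296.]
105 332 [476. 488. 495.] [267. 281. 295.]
110 373 [459. 477. 485.] [266. 280. 294.]
115 361 [461. 468. 475.] [267. 280. 293.]
```

View pics/w2.png

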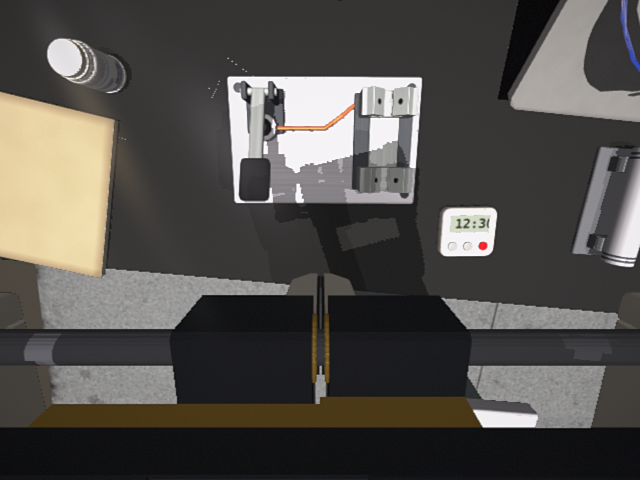

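The wrist view shows the fixture plate spanning (232–420, 78–203), with the lever pad at (255,180) and the V stations at (388,100) and (385,180). Everything agrees with the given geometry: the seat is at about (531,146) with yaw 5.1°, and the pad at (480,280,110).

apply_moves(
  deltas="0.84 -1.29 3 0 0 0 0; 0.84 -1.29 3 0 0 0 0; 0.84 -1.29 3 0 0 0 0; 0.84 -1.29 3 0 0 0 0; 0.84 -1.29 3 0 0 0 0; 0 0 0 0 0 0 0; 0 0 0 0 0 0 0",
)

```text
time: 4.0
tool_pos: [479.0, 281.1, 129.8]
tcp_rot: [-0.0, 0.999, 0.047, 0.0]
wrist_force: [0.4, -0.3, 0.2]
opening: 0.6
grip_force: 0.0
```

apply_moves(
  deltas="-0.1 0 1.2 0 0 0 0; -0.3 0 1.2 0 0 0 0; -0.3 0 1.2 0 0 0 0; -0.3 0 1.2 0 0 0 0; -0.2 0 1.2 0 0 0 0; -0.1 0 0.8 0 0 0 0; 0 0 0 0 0 0 0",
)

```text
time: 4.88
tool_pos: [466.1, 280.8, 60.2]
tcp_rot: [-0.0, 0.999, 0.047, 0.001]
wrist_force: [1.2, -1.7, 7.0]
opening: 0.7
grip_force: 3.5
```

apply_moves(
  deltas="0 0 0.3 0 0 0 0; 0 0 0 0 0 0 0",
)

```text
time: 5.12
tool_pos: [466.1, 280.9, 57.6]
tcp_rot: [-0.0, 0.999, 0.048, 0.001]
wrist_force: [1.3, -0.7, 7.7]
opening: 0.6
grip_force: 3.6
```

```bash
python3 - <<'E'
from h import *
c=cap('side','s3.png'); cv2.imwrite('pics/s3c.png',cv2.resize(c['color'][:,:,::-1][130:250,180:320],None,fx=5,fy=5,interpolation=cv2.INTER_CUBIC))
E
```

```text
(no output)
```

View pics/s3c.png

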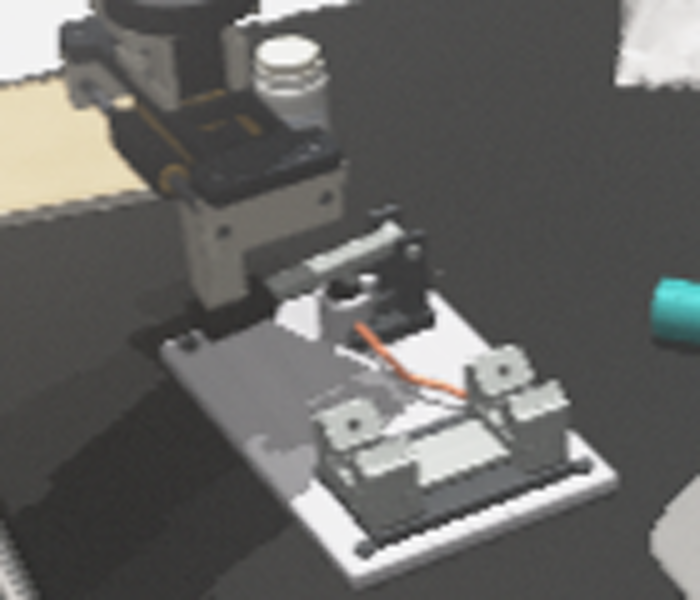

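The crop shows the lever level under the fingers at (250,290), and the 7.7 N reading matches the stop. I now repeat for strokes two and three.

apply_moves(
  deltas="0.2 0 -1.2 0 0 0 0; 0.2 0 -1.2 0 0 0 0; 0.3 0 -1.2 0 0 0 0; 0.3 0 -1.2 0 0 0 0; 0.3 0 -1.2 0 0 0 0; 0 0 -1.2 0 0 0 0; 0 0 0 0 0 0 0; 0 0 0 0 0 0 0",
)

```text
time: 6.18
tool_pos: [478.1, 281.9, 129.2]
tcp_rot: [0.0, 0.999, 0.047, -0.0]
wrist_force: [0.3, -0.1, 0.2]
opening: -0.1
grip_force: 0.0
```

apply_moves(
  deltas="-0.1 0 1.2 0 0 0 0; -0.3 0 1.2 0 0 0 0; -0.3 0 1.2 0 0 0 0; -0.3 0 1.2 0 0 0 0; -0.2 0 1.2 0 0 0 0; -0.1 0 1.2 0 0 0 0; 0 0 0.1 0 0 0 0; 0 0 0 0 0 0 0",
)

```text
time: 7.18
tool_pos: [466.0, 280.9, 57.1]
tcp_rot: [-0.0, 0.999, 0.047, 0.001]
wrist_force: [-2.5, -2.2, 15.4]
opening: 0.7
grip_force: 7.6
```

apply_moves(
  deltas="0.2 0 -1.2 0 0 0 0; 0.2 0 -1.2 0 0 0 0; 0.3 0 -1.2 0 0 0 0; 0.3 0 -1.2 0 0 0 0; 0.3 0 -1.2 0 0 0 0; 0 0 -1.2 0 0 0 0; 0 0 0 0 0 0 0; 0 0 0 0 0 0 0",
)

```text
time: 8.18
tool_pos: [478.1, 281.9, 128.2]
tcp_rot: [0.0, 0.999, 0.047, -0.0]
wrist_force: [0.0, 0.3, 0.3]
opening: 0.7
grip_force: 0.0
```

```bash
python3 - <<'E'
from h import *
c=cap('side'); W=pts(c); z=W[...,2]
q=(W[...,0]>430)&(W[...,0]<600)&(W[...,1]>262)&(W[...,1]<302)
for lo in range(50,130,10):
    P=W[q&(z>lo)&(z<lo+10)]; print(lo,len(P),P[:,0].mean().round() if len(P) else '')
c=cap('wrist'); W=pts(c); z=W[...,2]
P=W[(z>20)&(z<135)&(W[...,0]>505)&(W[...,0]<550)&(W[...,1]>275)&(W[...,1]<296)]; print('lever slope',np.polyfit(P[:,0],P[:,2],1),len(P))
E
```

```text
50 29 556.0
60 67 557.0
70 38 542.0
80 41 521.0
90 35 498.0
100 63 481.0
110 52 467.0
120 5 474.0
lever slope [ -0.7520448  478.58966875] 1983
```

apply_moves(
  deltas="-0.1 0 1.2 0 0 0 0; -0.3 0 1.2 0 0 0 0; -0.3 0 1.2 0 0 0 0; -0.3 0 1.2 0 0 0 0; -0.2 0 1.2 0 0 0 0; -0.1 0 1.1 0 0 0 0; 0 0 0 0 0 0 0; 0 0 0 0 0 0 0",
)

```text
time: 9.28
tool_pos: [466.2, 280.9, 57.6]
tcp_rot: [-0.0, 0.999, 0.047, 0.001]
wrist_force: [0.1, -1.0, 7.6]
opening: 0.4
grip_force: 3.6
```

apply_moves(
  deltas="0.2 0 -1.2 0 0 0 0; 0.2 0 -1.2 0 0 0 0; 0.3 0 -1.2 0 0 0 0; 0.3 0 -1.2 0 0 0 0; 0.3 0 -1.2 0 0 0 0; 0 0 -1.2 0 0 0 0; 0 0 -5 0 0 0 0; 0 0 -5 0 0 0 0",
)

```text
time: 10.28
tool_pos: [477.9, 281.8, 230.9]
tcp_rot: [0.0, 0.999, 0.047, -0.001]
wrist_force: [0.7, -0.2, -0.7]
opening: 0.5
grip_force: 0.0
```

```bash
python3 -c "
import plant;print([ (k,getattr(plant,k)) for k in dir(plant) if not k.startswith('_')])"
```

```text
[('PlanningError', <class 'plant.PlanningError'>), ('capture', <function make.<locals>.drawn_camera at 0x7f46ecf200e0>), ('get_obs', <function make.<locals>.<lambda> at 0x7f46ecf205e0>), ('hand_in', <function connect.<locals>.done at 0x7f46ece9b7e0>), ('hold_point_z', 18.8)]
```

apply_moves(
  deltas="-0.4 5 0 0 0 0 0; -0.4 5 0 0 0 0 0; -0.4 5 0 0 0 0 0; -0.4 5 0 0 0 0 0; -0.4 5 0 0 0 0 1; -0.4 5 0 0 0 0 1; -0.4 5 0 0 0 0 1; -0.4 5 0 0 0 0 1",
)

```text
time: 11.28
tool_pos: [484.0, -120.6, 229.8]
tcp_rot: [-0.0, 0.999, 0.047, -0.0]
wrist_force: [0.4, 0.3, -0.6]
opening: 36.1
grip_force: 0.0
```

apply_moves(
  deltas="-0.4 4.6 0 0 0 0 1; 0 0 3 0 0 0.067 1; 0 0 3 0 0 0 1; 0 0 2 0 0 0 1; 0 0 0 0 0 0 1; 0 0 0 0 0 0 1",
)

```text
time: 12.02
tool_pos: [485.2, -165.4, 150.5]
tcp_rot: [0.0, 1.0, 0.014, 0.0]
wrist_force: [0.0, 0.4, -0.7]
opening: 92.1
grip_force: 0.0
```

```bash
python3 - <<'E'
from h import *
print(get_obs()['tool_pos'],get_obs()['tcp_rot'])
c=cap('wrist','w3.png'); W=pts(c); z=W[...,2]
g=(abs(W[...,0]-484)<90)&(abs(W[...,1]+166)<30)
P=W[g&(z>46)&(z<60)]
print(len(P),axis(W,g&(z>40)&(z<60)))
for x in range(415,560,20):
    Q=W[g&(abs(W[...,0]-x)<5)&(z>35)&(z<60)]
    if len(Q)>30: 
        A=np.c_[2*Q[:,1],np.ones(len(Q))]; print(x,np.linalg.lstsq(A,Q[:,1]**2+(Q[:,2]-36)**2,rcond=None)[0][0].round(1),np.percentile(Q[:,2],98).round(1),len(Q))
E
```

```text
[ 485.2086148  -165.41249234  150.49365537] [1.25175258e-04 9.99902434e-01 1.39645095e-02 3.14961882e-04]
5484 (np.int64(5586), ((484.1780700683594, -165.1869354248047), (139.73391723632812, 30.20113754272461), 1.1820801496505737), array([44. , 51.8, 54.7]))
415 -167.2 54.6 226
435 -166.7 54.4 395
455 -166.1 54.4 415
475 -165.7 54.3 431
495 -165.2 54.4 458
515 -164.7 54.2 481
535 -164.2 54.3 507
555 -163.9 54.6 246
```

apply_moves(
  deltas="-0.1 0 3 0 0 0 1; 0 0 3 0 0 0 1; 0 0 3 0 0 0 1; 0 0 2.5 0 0 0 1; 0 0 1.6 0 0 0 1; 0 0 0.2 0 0 0 1; 0 0 0 0 0 0 1",
)

```text
time: 12.95
tool_pos: [484.5, -165.6, 17.4]
tcp_rot: [0.0, 1.0, 0.014, 0.001]
wrist_force: [0.0, 0.7, 0.6]
opening: 92.6
grip_force: 0.0
```

apply_moves(
  deltas="0 0 0 0 0 0 0.2; 0 0 0 0 0 0 0.2; 0 0 0 0 0 0 0.2; 0 0 0 0 0 0 0.2; 0 0 0 0 0 0 0.2; 0 0 0 0 0 0 0.2; 0 0 0 0 0 0 0.2; 0 0 0 0 0 0 0.2",
  squeeze=25,
)

```text
time: 13.95
tool_pos: [483.9, -165.1, 16.7]
tcp_rot: [-0.0, 1.0, 0.014, -0.0]
wrist_force: [0.4, 5.1, 2.9]
opening: 31.3
grip_force: 25.0
```

apply_moves(
  deltas="0 0 -1 0 0 0 0.2; 0 0 -3 0 0 0 0.2; -1 0 -3.5 0 0 0 0.2; -1 0 -3.5 0 0 0 0.2; -2 0 -3.5 0 0 0 0.2; 0 0 0 0 0 0 0.2; 0 0 0 0 0 0 0.2",
)

```text
time: 14.82
tool_pos: [443.9, -166.6, 161.2]
tcp_rot: [0.0, 1.0, 0.014, -0.0]
wrist_force: [-0.3, -0.1, -2.2]
opening: 31.4
grip_force: 25.0
```

apply_moves(
  deltas="0 -3 0 0 0 0 0.2; 0 -4 0 0 0 0 0.2; 0 -4.5 0 0 0 -0.03 0.2; 0 -4.5 0 0 0 -0.03 0.2; 0 -4.5 0 0 0 0 0.2; 0 -4.5 0 0 0 0 0.2; 0 -3 0 0 0 0 0.2; 0 0 0 0 0 0 0.2",
)

```text
time: 15.82
tool_pos: [427.2, 114.4, 160.4]
tcp_rot: [0.0, 0.999, 0.045, -0.001]
wrist_force: [-0.6, -0.6, -2.1]
opening: 31.4
grip_force: 25.0
```

```bash
python3 - <<'E'
from h import *
o=get_obs();p=o['tool_pos'];print(o['time'],p,o['tcp_rot'],o['wrist_force'],o['ft_torque'],o['grip_force'],o['opening'])
c=cap('wrist','w4.png'); W=pts(c); z=W[...,2]; zc=p[2]+18.8
g=(abs(W[...,0]-p[0])<95)&(abs(W[...,1]-p[1])<28)&(z>zc+4)&(z<zc+25)
print(axis(W,g))
for x in range(int(p[0])-70,int(p[0])+90,10):
    Q=W[g&(abs(W[...,0]-x)<4)]
    if len(Q)>30:
        f=np.linalg.lstsq(np.c_[2*Q[:,1:],np.ones(len(Q))],(Q[:,1:]**2).sum(1),rcond=None)[0]
        print(x,np.median(Q[:,1]).round(1),np.percentile(Q[:,2],95).round(1),f[:2].round(1),len(Q))
E
```

```text
15.825 [427.15810904 114.41363186 160.40216779] [ 9.36087744e-05  9.98971264e-01  4.53350825e-02 -1.06557024e-03] [-0.60872506 -0.60169646 -2.07197889] [-0.02250832 -0.00534702  0.05359275] 24.999481737613678 31.417507172709946
(np.int64(15605), ((437.7982177734375, 115.06693267822266), (121.66383361816406, 53.85736846923828), 17.2089786529541), array([186.2, 195.4, 200.2]))
377 123.8 191.2 [109.9 182. ] 54
387 111.5 197.7 [110.6 181.6] 794
397 111.3 197.8 [111.4 181.9] 938
407 110.5 198.0 [111.5 186.1] 145
417 127.3 193.2 [113.5 183. ] 87
427 114.4 198.1 [114.5 185.3] 1285
437 112.9 202.4 [114.  191.2] 2319
447 116.0 197.6 [115.9 181.7] 1261
457 116.9 197.6 [116.8 181.5] 1350
467 117.7 197.6 [117.7 181.6] 1413
477 118.7 197.5 [118.6 181.6] 1484
487 119.5 197.8 [119.5 181.7] 1588
497 118.5 197.5 [120.  182.9] 978
```

View pics/w4.png

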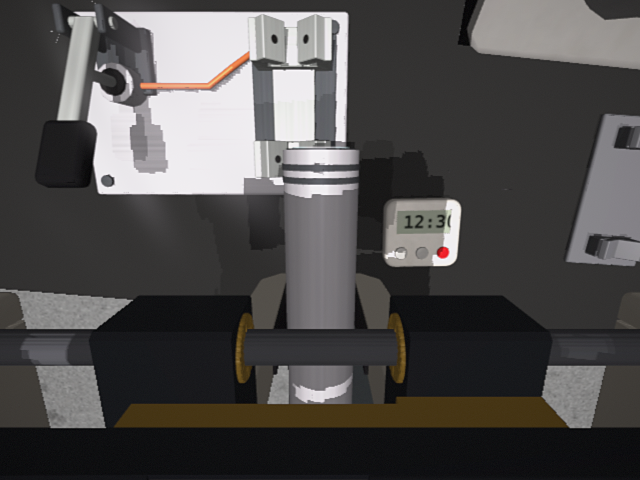

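The wrist view shows the barrel held centrally, pointing ahead with its end at (322,150). The V stations are at (290,40) and (270,160), and the lever is up. Next I refine the V groove line from the face points.

```bash
python3 - <<'E'
from h import *
th=np.radians(5.1); C=np.array([530.7,146]); u=np.array([np.cos(th),np.sin(th)]); n=np.array([-u[1],u[0]])
for f in ['w2','w4']:
    c=dict(np.load(f'pics/{f}.png.npz')); W=pts(c); d=W[...,:2]-C; X=d@u; Y=d@n; z=W[...,2]
    for lo,hi in [(-54,-30),(30,54)]:
        for s in (-1,1):
            m=(X>lo)&(X<hi)&(s*Y>4)&(s*Y<32)&(z>40)&(z<75)
            if f=='w4' and lo<0: continue
            h=[(k,round(float(np.nanmedian(z[m&(s*Y>k)&(s*Y<k+2)])),1),int((m&(s*Y>k)&(s*Y<k+2)).sum())) for k in range(4,32,2)]
            print(f,lo,s,h)
    print('X extents',[np.percentile(X[(z>50)&(z<70)&(abs(Y)<32)&(X>0)&(X<75)],[1,99]).round(1)], np.percentile(X[(z>50)&(z<70)&(abs(Y)<32)&(X<0)&(X>-75)],[1,99]).round(1) if f=='w2' else '')
    m=(z>45)&(z<70)&(X>30)&(X<55)&(abs(Y)<45); print('Y ext',np.percentile(Y[m],[.5,99.5]).round(1))
E
```

```text
w2 -54 -1 [(4, 49.2, 19), (6, 50.5, 47), (8, 52.4, 43), (10, 54.4, 45), (12, 56.5, 47), (14, 58.6, 43), (16, 60.2, 50), (18, 61.6, 36), (20, 60.2, 32), (22, 58.3, 26), (24, 56.2, 26), (26, 55.6, 39), (28, 55.5, 36), (30, 54.9, 6)]
w2 -54 1 [(4, 49.8, 25), (6, 51.6, 32), (8, 53.0, 32), (10, 55.6, 30), (12, 57.7, 32), (14, 59.5, 33), (16, 61.7, 32), (18, 61.0, 43), (20, 59.4, 40), (22, 57.5, 44), (24, 55.8, 42), (26, 55.4, 40), (28, 52.9, 59), (30, nan, 0)]
w2 30 -1 [(4, 49.0, 26), (6, 50.4, 50), (8, 52.4, 55), (10, 54.5, 56), (12, 56.5, 52), (14, 58.0, 54), (16, 60.6, 61), (18, 61.4, 41), (20, 60.5, 35), (22, 58.3, 32), (24, 55.9, 39), (26, 55.5, 44), (28, 55.6, 42), (30, 54.8, 6)]
w2 30 1 [(4, 49.4, 28), (6, 51.4, 35), (8, 53.2, 36), (10, 55.3, 35), (12, 57.0, 37), (14, 59.3, 41), (16, 61.2, 40), (18, 61.1, 49), (20, 59.1, 55), (22, 57.4, 50), (24, 55.6, 47), (26, 55.5, 45), (28, 54.0, 71), (30, nan, 0)]
X extents [array([27.8, 55.4])] [-55.8 -28.6]
Y ext [-29.9  29.6]
w4 30 -1 [(4, 48.9, 62), (6, 50.5, 83), (8, 52.5, 108), (10, 54.5, 89), (12, 56.5, 97), (14, 58.4, 113), (16, 60.7, 112), (18, 61.3, 111), (20, 59.9, 75), (22, 57.9, 114), (24, 55.9, 111), (26, 55.3, 110), (28, 55.3, 94), (30, 54.9, 20)]
w4 30 1 [(4, 49.1, 88), (6, 51.0, 111), (8, 52.9, 111), (10, 55.0, 125), (12, 57.0, 114), (14, 59.0, 122), (16, 60.9, 118), (18, 61.0, 101), (20, 59.2, 85), (22, 57.2, 87), (24, 55.6, 100), (26, 55.4, 108), (28, 55.4, 80), (30, nan, 0)]
X extents [array([27.9, 55.4])] 
Y ext [-30.   29.4]
  return np.nanmean(a, axis, out=out, keepdims=keepdims)
```

apply_moves(
  deltas="2.12 -0.43 0 0 0 0 0.2; 2.12 -0.43 0 0 0 0 0.2; 2.12 -0.43 0 0 0 0 0.2; 2.12 -0.44 0 0 0 0 0.2; 2.1 -0.44 0 0 0 0 0.2; 0 0 3 0 0 0 0.2; 0 0 3 0 0 0 0.2; 0 0 2.5 0 0 0 0.2",
)

```text
time: 16.88
tool_pos: [530.9, 142.5, 74.6]
tcp_rot: [0.0, 0.999, 0.043, -0.001]
wrist_force: [0.0, -0.5, -1.6]
opening: 31.3
grip_force: 25.0
```

apply_moves(
  deltas="0 0 0.5 0 0 0 0.2; 0 0 0 0 0 0 0.2; 0 0 0 0 0 0 0.2",
)

```text
time: 17.25
tool_pos: [531.8, 143.7, 72.5]
tcp_rot: [-0.0, 0.999, 0.044, 0.001]
wrist_force: [0.1, 0.4, -2.6]
opening: 31.3
grip_force: 25.0
```

```bash
python3 - <<'E'
from h import *
o=get_obs();p=o['tool_pos'];print(o['time'],p,o['tcp_rot'],o['wrist_force'],o['ft_torque'])
th=np.radians(5.1); C=np.array([530.7,145.7]); u=np.array([np.cos(th),np.sin(th)]); n=np.array([-u[1],u[0]])
print('tcp in fixture',(p[:2]-C)@u,(p[:2]-C)@n,'yaw',np.degrees(2*np.arctan2(o['tcp_rot'][2],o['tcp_rot'][1])))
c=cap('wrist','w5.png');W=pts(c);d=W[...,:2]-C;X=d@u;Y=d@n;z=W[...,2]
for x in range(-60,75,10):
    Q=np.c_[Y,z][0:0]; m=(abs(X-x)<4)&(abs(Y)<14)&(z>p[2]+19+6)&(z<p[2]+40)
    Q=np.c_[Y[m],z[m]]
    if len(Q)>40:
        f=np.linalg.lstsq(np.c_[2*Q,np.ones(len(Q))],(Q**2).sum(1),rcond=None)[0]; print(x,f[:2].round(1),len(Q))
m=(abs(Y)<10)&(z>p[2]+19+6)&(z<p[2]+40)&(X>30); print('end',X[m].max())
for s in (-1,1): print('face',s,[(k,round(float(np.median(z[(X>30)&(X<54)&(s*Y>k)&(s*Y<k+2)])),1)) for k in (18,20,22,24)])
E
```

```text
17.25 [531.76237181 143.67217378  72.51283268] [-8.93594610e-05  9.99042160e-01  4.37520215e-02  7.18090959e-04] [ 0.09607971  0.37114912 -2.62516484] [-0.03428382  0.02501701  0.00869056]
tcp in fixture 0.8779037584355459 -2.114236986421737 yaw 5.01521459275256
-40 [-2.1 93.9] 680
-30 [-2.1 94.4] 842
-20 [-2.3 98.3] 169
0 [-1.1 96.2] 1019
10 [-1.5 95.6] 1099
20 [-2.3 94.3] 1112
30 [-2.3 94.4] 1166
40 [-2.4 94.4] 1227
50 [-2.4 94.5] 1310
60 [-2.4 94.7] 1391
70 [-2.1 96.7] 1045
end 71.79585608765017
face -1 [(18, 175.5), (20, 180.3), (22, 178.3), (24, 177.3)]
face 1 [(18, 176.4), (20, 177.5), (22, 177.9), (24, 177.2)]
```

apply_moves(
  deltas="-0.09 -0.22 0 0 0 -0.003 0.2; 0 0 0.8 0 0 0 0.2; 0 0 0.8 0 0 0 0.2; 0 0 0.5 0 0 0 0.2; 0 0 0.2 0 0 0 0.2; 0 0 0 0 0 0 0.2; 0 0 0 0 0 0 0.2",
)

```text
time: 18.18
tool_pos: [530.2, 145.9, 48.8]
tcp_rot: [-0.0, 0.999, 0.045, 0.0]
wrist_force: [-0.0, 0.1, -1.3]
opening: 31.3
grip_force: 25.0
```

apply_moves(
  deltas="0 0 0.2 0 0 0 0.2; 0 0 0.2 0 0 0 0.2; 0 0 0 0 0 0 0.2; 0 0 0 0 0 0 0.2",
)

```text
time: 18.68
tool_pos: [530.2, 146.0, 44.7]
tcp_rot: [-0.0, 0.999, 0.045, 0.0]
wrist_force: [1.3, 1.5, -0.9]
opening: 31.7
grip_force: 25.0
```

apply_moves(
  deltas="0 0 0.1 0 0 0 0.2; 0 0 0.1 0 0 0 0.2; 0 0 0 0 0 0 0.2; 0 0 0 0 0 0 0.2",
)

```text
time: 19.18
tool_pos: [530.4, 146.0, 43.2]
tcp_rot: [-0.0, 0.999, 0.045, 0.0]
wrist_force: [-0.8, 0.1, 6.1]
opening: 31.1
grip_force: 25.0
```

apply_moves(
  deltas="0 0 0.08 0 0 0 0.2; 0 0 0 0 0 0 0.2; 0 0 0 0 0 0 0.2; 0 0 0 0 0 0 0.2; 0 0 0 0 0 0 0.2",
)

```text
time: 19.8
tool_pos: [530.5, 146.0, 42.6]
tcp_rot: [-0.0, 0.999, 0.045, 0.001]
wrist_force: [-3.5, 0.8, 9.6]
opening: 31.6
grip_force: 25.0
```

```bash
python3 - <<'E'
from h import *
F=[]
c=cap('wrist','w6.png')
o=get_obs();p=o['tool_pos'];print(o['time'],p,o['wrist_force'],o['ft_torque'],o['grip_force'])
th=np.radians(5.1); C=np.array([530.7,145.7]); u=np.array([np.cos(th),np.sin(th)]); n=np.array([-u[1],u[0]])
W=pts(c);d=W[...,:2]-C;X=d@u;Y=d@n;z=W[...,2]
for x in (-40,-30,20,30,40,50,60):
    m=(abs(X-x)<4)&(abs(Y)<14)&(z>p[2]+25)&(z<p[2]+40); Q=np.c_[Y[m],z[m]]
    if len(Q)>40:
        f=np.linalg.lstsq(np.c_[2*Q,np.ones(len(Q))],(Q**2).sum(1),rcond=None)[0]; print(x,f[:2].round(1),len(Q))
m=(abs(Y)<10)&(z>p[2]+25)&(z<p[2]+40)&(X>30); print('end',np.percentile(X[m],99.8))
P=W[(z>95)&(z<125)&(W[...,0]>455)&(W[...,0]<505)&(W[...,1]>262)&(W[...,1]<298)]; print('pad z',np.median(P,0),len(P))
E
```

```text
19.85 [530.48704524 145.98961081  42.59235503] [-2.06759927 -0.77669771  8.79312267] [0.02717099 0.27752882 0.06025762] 24.99956041574478
-40 [ 0. 64.] 767
-30 [ 0.  64.2] 890
20 [ 0.  64.3] 1170
30 [ 0.1 64.4] 1226
40 [ 0.1 64.5] 1295
50 [ 0.1 64.5] 1374
60 [ 0.1 64.7] 1479
end 70.62831580020801
pad z [nan nan nan] 0
  return _methods._mean(a, axis=axis, dtype=dtype,
  ret = um.true_divide(
```

```bash
python3 - <<'E'
from h import *
c=cap('side','s4.png'); W=pts(c); z=W[...,2]
P=W[(z>75)&(z<125)&(W[...,0]>440)&(W[...,0]<545)&(W[...,1]>262)&(W[...,1]<300)]; print('lever pts',len(P),P[:,2].max() if len(P) else '')
c0=dict(np.load('pics/side1.png.npz'));d=np.abs(c0['color'].astype(int)[165:185,220:270]-c['color'].astype(int)[165:185,220:270]).mean();print('diff',d)
cv2.imwrite('pics/s4c.png',cv2.resize(c['color'][:,:,::-1][120:300,170:350],None,fx=3,fy=3))
E
```

```text
lever pts 146 119.51697313593388
diff 20.13
```

View pics/s4c.png

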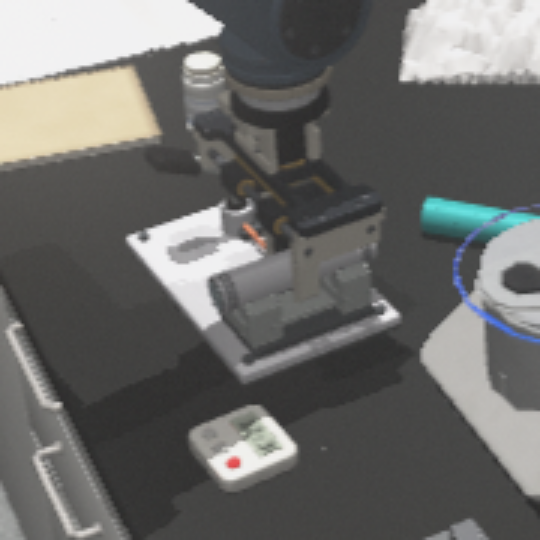

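The crop shows the barrel seated in the V at (270,285), the lever up at (175,160) with its top near 119 mm as at rest, and the timer untouched at (243,445). I hand the job in.

```bash
python3 -c "
from plant import *
print(hand_in())"
```

```text
the job is handed in; nothing more can be done
None
```

I pumped the lever through three full strokes and handed in with the barrel held centred in the V-block under about 10 N; the lever is back up, and the hand-in gave no verdict.

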